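# Tip the tall carton over into its taped bay

### The job

The tall carton of spark plugs could easily be knocked over where it stands. Push it along the worktop, still standing, until its foot is just over the near end of the black taped rectangle, then tip it over with a push near its top so that it comes down on its broad side inside the rectangle (the tape itself counts as inside). Only push it, never lift it; do not lay it down outside and drag it in; and leave the parts laid out around it where they are.

Things in the scene. Friction and masses are not known exactly. Their poses are not given: they have to be found in the camera images.
- carton: the only tall carton: a closed plain cardboard box standing on end, 42 mm deep (its x) x 60 mm wide (its y) x 90 mm high (its z), about 0.11 kg (0.7 to 1.4 times that); origin at the centre of the underside, z up while it stands. One of its broad 60 x 90 mm faces looks at the near short end of the taped rectangle, up to 0.2 rad askew
- carton_center (a point): centre of the carton, 45 mm above its underside, turns with it; its centre of mass. Friction with the worktop is 0.48 to 0.72: pushed below about 25 mm height it slides standing, pushed above 60 mm it tips about its leading bottom edge; leaning more than 0.44 rad it falls by itself, that edge staying about where it was
- foot_left (a point): corner of the carton's middle plane (half way through its 42 mm depth): lower end, +y side (x 0, y +30, z 0 mm in the carton's frame)
- foot_right (a point): the same at the lower end, -y side (0, -30, 0 mm)
- top_left (a point): the same at the upper end, +y side (0, +30, 90 mm)
- top_right (a point): the same at the upper end, -y side (0, -30, 90 mm)
- bay_center (a point): centre of the bay on the worktop: a rectangle of flat black tape 12 mm wide, under 1 mm thick; outside of tape 136 mm along its x by 100 mm along its y. Its x may point up to 2.2 rad either side of straight ahead. The carton starts with its origin at x -155 to -115 mm, y within 10 mm of 0 here. Standing with its origin at about x = -66 mm and tipped towards +x, it comes down in the middle
- piston: light alloy piston standing in place, 60 mm across, 54 mm high, beside the bay on its +y side; origin at the centre of its underside; leave it
- flat_box: low box lying flat, 55 x 85 x 35 mm, beside the bay on its -y side; origin at the centre of its underside; leave it
- spacer: short metal sleeve standing, 38 mm across, 30 mm high, on the bay's +y side near the carton; origin at the centre of its underside; leave it
- bearing: ball bearing lying flat, 47 mm across, 14 mm high, on the bay's -y side near the carton; origin at the centre of its underside; leave it
- nut: large hexagon nut lying flat, 36 x 41 mm, 16 mm high, on the bay's +y side near its far end; origin at the centre of its underside; leave it
Not all that is in view belongs to the job. Leave any pink or red look-alike of the carton alone.

How it is judged:
On the way, in this order (a step that is already met when the one before it is completed fails the run):
1. the carton, still standing, has been pushed until its foot is over the near end of the taped rectangle (x of carton in the frame of bay_center above -0.097 m and angle between carton's own z axis and vertical below 0.1 rad and horizontal distance between carton and bay_center below 0.11 m), for 0.2 s.
2. the carton has come down flat inside the taped rectangle (angle between carton's own y axis and vertical between 1.47 and 1.67 rad and angle between carton's own z axis and vertical between 1.47 and 1.67 rad and x of foot_left in the frame of bay_center between -0.068 and 0.068 m and y of foot_left in the frame of bay_center between -0.05 and 0.05 m and x of foot_right in the frame of bay_center between -0.068 and 0.068 m and y of foot_right in the frame of bay_center between -0.05 and 0.05 m and x of top_left in the frame of bay_center between -0.068 and 0.068 m and y of top_left in the frame of bay_center between -0.05 and 0.05 m and x of top_right in the frame of bay_center between -0.068 and 0.068 m and y of top_right in the frame of bay_center between -0.05 and 0.05 m), for 0.2 s.
At the end, for the whole second after the job is handed in: the carton lies at rest on a broad face on the worktop (flat within 0.1 rad), with all its four corners inside the outer edge of the tape (68 mm either way along the bay's x, 50 mm along its y), and the other parts are within 15 mm of where they stood (all of step 2 and height (world z) of carton_center below 0.026 m and linear speed of carton below 0.02 m/s and distance of each of piston, flat_box, spacer, bearing, nut from where it was at the start of the episode below 0.015 m); the robot touches nothing.
It fails at once if the carton is lifted (the middle of its underside more than 45 mm up, or its centre above 75 mm) (height (world z) of carton above 0.045 m or height (world z) of carton_center above 0.075 m).
It fails at once if the carton is laid down outside the taped rectangle (lying with its centre more than 35 mm from the bay's) (angle between carton's own z axis and vertical above 1.45 rad and horizontal distance between carton_center and bay_center above 0.035 m).
It fails at once if one of the parts around it is moved more than 15 mm (distance of any of piston, flat_box, spacer, bearing, nut from where it was at the start of the episode above 0.015 m).
It also fails if it takes over 38 s, if anything falls off the work surface, if the arm or the gripper's body presses on something with over 40 N, if the wrist force passes 120 N, or if a joint passes its speed limit or range.

### The arm

A 6-joint arm with a two-finger parallel gripper is mounted at the origin on a cart in front of the work surface, level with it; the furniture and walls round the work are solid. World frame = base frame: x ahead of the robot, y to its left, z up, the work surface at z = 0. Lengths are in m, angles in rad, forces in N, time in s.
With the tool pointing down it reaches from about 0.35 to 0.875 m from the base axis. Payload 15.5 kg.
Tool frame: the origin (TCP) lies at the very end of the fingers, on their centre line; the grasp point (between the pads) lies behind it (pinch_z is the z of the grasp point in the tool frame, in m); z points along the fingers, y is the line along which they close (so a half turn about z gives the same grasp; the last joint's range is limited). The gripper opens to 85 mm and grips with 20 to 120 N. Pads are 22 mm wide; open, the fingers measure 114 mm over their backs; the gripper's body (76 mm by 85 mm) begins 54 mm behind the grasp point. The pads swing forward as they close: fully open they stand 13 mm farther back than shut.
Start: joints at [-1.377, 0.494, 1.345, -0, 1.302, -0.096], TCP at [0.178, -0.599, 0.231] pointing down, gripper open.
Joint ranges: [-2.91, 2.91], [-0.82, 2.16], [0.22, 2.67], [-1.22, 4.37], [0.12, 2.79], [-3.08, 3.08]. Speed limits (rad/s): [1.89, 1.89, 2.57, 3.01, 3.01, 3.01].

### API

Orientations are given as a unit quaternion [x, y, z, w].
In Python, from rig import * gives the robot as it stands.
- The arm moves only by the tool move_arm, never from a script. Its argument "steps" is a list of rows, each a list of 7 numbers: the shift along the tool's x, y, z scaled (see below), then the turn, a rotation vector about the tool's x, y, z scaled (see below), then the opening, from -1 (shut) to 1 (fully open). In form: [[dx, dy, dz, rx, ry, rz, fingers], ...]. A call has 1 to 20 rows; each row shifts and turns the commanded pose from where the row before left it, along the tool's axes as they then stand; what a row does not reach is not made up. The controller multiplies each number of a shift by 20 mm and each number of a turn by 0.08 rad. A row lasts 1/8 s, in which the tool goes at most 62.5 mm and 10.7 degrees, less where a joint would pass 70% of its speed; a pose out of reach is approached as far as the arm can. A call with a number of a shift or a turn outside -1 to 1 is refused whole. A call with a gripper value outside its range is refused whole. The fingers move at their own pace and stop on an object; "newtons" is the grip in N (left out, the last holds). Time passes only in rows, so rows that do not move let the fingers close. It gives the time, the measured TCP pose, the force, the opening and the grip force at its end, in the units of the state.
- get_state(): the state, without advancing time (a new reading comes with each control period).
- grab_frame(name): name is "scene" or "top"; returns a dict with "img" (480x640x3 uint8, red, green, blue), "z_map" (480x640 float32, m along the optical axis (not along the pixel's ray), 0 where there is no reading), "fx", "fy", "cx", "cy" (pixels), "eye" and "attitude" of the camera in the world. Camera axes: x right, y down, z forward; pixel columns grow to the right and rows downward; lengths in m; the calibration is good to about 2 mm. A picture is of the moment at which its call begins.
- hand_in(): hands the job in; it is judged then, once.
The state is a dict: "time_s": time; "q": joint angles; "qd": joint speeds; "tau": joint torques, N m; "eef_pos": TCP position; "tcp_rot": TCP orientation; "contact_force": force on the tool from outside, world axes, zero at the start; "wrist_torque": the same for the moment, N m; "width": finger opening in m; "finger_force": force on a finger pad.
Only numpy, scipy, OpenCV 4.12 (cv2) and the standard library are available. Lean on these libraries where they do the work, as an engineer would, in place of code of your own. Each camera call takes 0.05 s, during which the arm holds its last target. There are 200 camera calls.

## Working session

There is one attempt and no reset: what is moved stays moved. The work goes in short steps, Python scripts to look and compute and a tool call to move; the robot and the scene stay as the last step left them, time stands still between calls to the robot, and variables do not carry over. Pictures are saved under pics/ and viewed, at most 10 in all, crops included, and the job is handed in when it is done.

Besides the shell and the picture viewer there is one more tool, called as a command line: name --pt "numbers of a row" for each row, then --argument value for the rest. move_arm: Moves the arm, as the interface text tells. Shifts and turns lie within -1 to 1; 1 stands for 20 mm of shift or 0.08 rad of turn. Its arguments: {"type":"object","properties":{"steps":{"type":"array"},"newtons":{"type":"number"}},"required":["steps"]}

```bash
mkdir -p pics
python3 - <<'E'
from rig import *
import cv2,numpy as np
s=get_state();print({k:np.round(v,3).tolist() for k,v in s.items()})
for n in("top","scene"):
    f=grab_frame(n);np.savez(f"{n}0.npz",**f);cv2.imwrite(f"pics/{n}0.png",f["img"][:,:,::-1])
    print(n,f["fx"],f["fy"],f["cx"],f["cy"],f["eye"],f["attitude"])
E
```

```text
{'time_s': 0.0, 'q': [-1.377, 0.494, 1.346, 0.0, 1.302, -0.096], 'qd': [0.001, -0.002, 0.001, -0.0, 0.001, -0.0], 'tau': [0.008, -88.215, -38.387, 0.0, 0.01, -0.0], 'eef_pos': [0.178, -0.599, 0.231], 'tcp_rot': [0.99, 0.144, -0.0, -0.001], 'contact_force': [0.573, -0.507, 0.931], 'wrist_torque': [-0.019, 0.024, 0.045], 'finger_force': 0.0, 'width': 0.085}
top 506.67220312179285 506.67220312179285 314.8245395498383 246.2231040702919 [ 0.38894791 -0.26959271  0.93743961] [-0.70093208  0.71119358 -0.03019109  0.04456908]
scene 567.6450912879392 567.6450912879392 314.3158389320781 230.77564275806492 [0.0888258  0.53719123 0.50240969] [-0.19662585  0.82054789 -0.51941815  0.13507118]
```

View pics/top0.png

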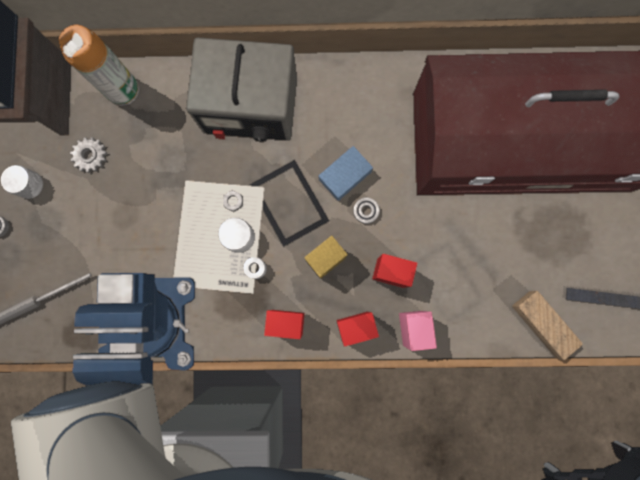

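View pics/scene0.png

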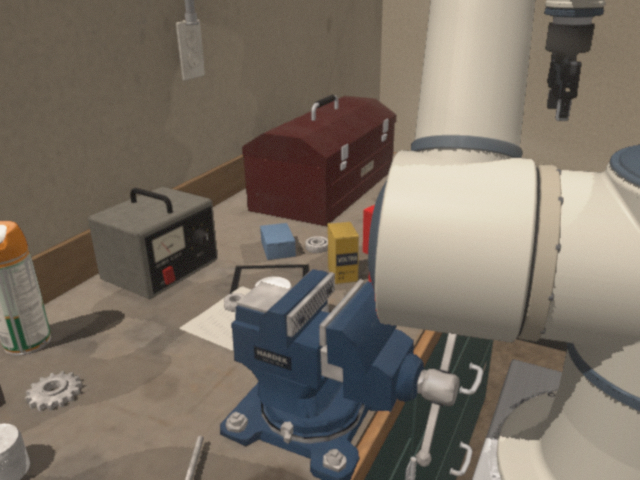

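The top view shows these candidates for the carton: ochre box (326,257), red boxes (395,271), (285,323), (357,328), and a pink box (418,330). The red and pink ones are look-alikes, so I choose the ochre box facing the tape's near end. The bay is at (290,203), the vise at (140,325).

```bash
cat > h.py <<'E'
import cv2,numpy as np
from scipy.spatial.transform import Rotation as R
def pts(f):
    v,u=np.mgrid[:480,:640];z=f["z_map"]
    p=np.stack([(u-f["cx"])/f["fx"]*z,(v-f["cy"])/f["fy"]*z,z],-1)
    return p@R.from_quat(f["attitude"]).as_matrix().T+f["eye"]
def ray(f,uv,h):
    uv=np.atleast_2d(uv);d=np.c_[(uv[:,0]-f["cx"])/f["fx"],(uv[:,1]-f["cy"])/f["fy"],np.ones(len(uv))]@R.from_quat(f["attitude"]).as_matrix().T
    return (f["eye"]+d*((h-f["eye"][2])/d[:,2])[:,None])[:,:2]
def big(m):
    c,_=cv2.findContours(m.astype(np.uint8),cv2.RETR_EXTERNAL,cv2.CHAIN_APPROX_NONE)
    return max(c,key=cv2.contourArea)[:,0,:].astype(float)
def rect(xy):
    (c,s,a)=cv2.minAreaRect((xy*1000).astype(np.float32));return np.array(c)/1000,s,np.radians(a)
def yellow(f):
    h=cv2.cvtColor(f["img"],cv2.COLOR_RGB2HSV);return (h[...,0]>15)&(h[...,0]<32)&(h[...,1]>120)
E
python3 - <<'E'
from h import *
f=dict(np.load("top0.npz"));P=pts(f);z=P[...,2]
roi=np.zeros((480,640),bool);roi[225:290,295:360]=1
m=yellow(f)&roi; print("yellow z pct",np.percentile(z[m],[1,10,50,90,99]))
t=m&(z>.08); print("carton top",rect(ray(f,big(t),.09)), P[t].mean(0))
roi[:]=0;roi[150:255,240:340]=1
b=roi&(f["img"].max(2)<50)&(z<.01); c=big(b);print("bay",b.sum(),rect(ray(f,c,0)))
print(np.round(cv2.boxPoints(cv2.minAreaRect((ray(f,c,0)*1000).astype(np.float32)))))
# obstacles
o=(z>.008)&(z<.3);o[:, :200]=0;o[:140]=0;o[300:]=0;o[:,400:]=0
n,l,st,ce=cv2.connectedComponentsWithStats(o.astype(np.uint8))
for i in range(1,n):
    if st[i,4]>100:
        q=P[l==i];print(ce[i].round(),st[i,4],"z",np.percentile(q[:,2],95).round(3),"x",np.percentile(q[:,0],[1,99]).round(3),"y",np.percentile(q[:,1],[1,99]).round(3))
for n in("top",):
    cv2.imwrite("pics/crop0.png",cv2.resize(f["img"][140:300,200:420,::-1],None,fx=3.5,fy=3.5,interpolation=cv2.INTER_CUBIC))
E
```

```text
yellow z pct [0.06025941 0.08759848 0.08971878 0.09161749 0.09314491]
carton top (array([ 0.4622486 , -0.27047498]), (41.43867492675781, 59.23572540283203), np.float64(0.6623915463366504)) [ 0.46182059 -0.27046027  0.09271562]
bay 365 (array([ 0.56695209, -0.21152087]), (112.74254608154297, 84.25484466552734), np.float64(0.4953534555244866))
[[ 497. -201.]
 [ 537. -275.]
 [ 637. -222.]
 [ 597. -148.]]
[345. 173.] 1527 z 0.038 x [0.575 0.662] y [-0.354 -0.263]
[232. 201.] 251 z 0.018 x [0.557 0.593] y [-0.117 -0.082]
[366. 210.] 427 z 0.016 x [0.53  0.575] y [-0.369 -0.324]
[236. 235.] 993 z 0.055 x [0.479 0.535] y [-0.139 -0.083]
[325. 257.] 973 z 0.092 x [0.431 0.492] y [-0.302 -0.238]
[387. 270.] 703 z 0.092 x [0.414 0.463] y [-0.394 -0.355]
[254. 268.] 299 z 0.032 x [0.43  0.466] y [-0.159 -0.122]
```

View pics/crop0.png

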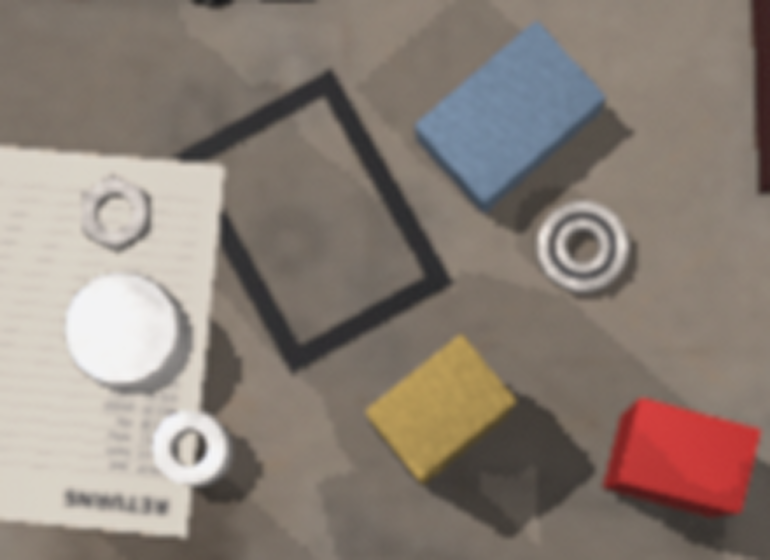

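The crop shows the ochre box standing at crop (440,408), with the tape's near end at (295,368)–(450,282) facing it. Part of the tape's left corner is under the paper.

Run:
```python
from h import *
f=dict(np.load("top0.npz"));P=pts(f);z=P[...,2]
cr=np.array([[295,368],[450,282],[330,72]])
print("eye corners",ray(f,cr/3.5+[200,140]-.4,0).round(4).tolist())
for T in(60,70,80):
    b=(f["img"].max(2)<T)&(z<.012);b[:150]=0;b[255:]=0;b[:,:240]=0;b[:,335:]=0
    n,l,st,ce=cv2.connectedComponentsWithStats(b.astype(np.uint8));i=1+st[1:,4].argmax()
    xy=ray(f,big(l==i),0);c,s,a=rect(xy);print(T,st[i,4],c,s,a)
    print(cv2.boxPoints(cv2.minAreaRect((xy*1000).astype(np.float32))).round().tolist())
g=grab=dict(np.load("scene0.npz"));Q=pts(g)
m=yellow(g);m[:,:320]=0;m[:,362:]=0;q=Q[m];print("scene yellow",len(q),np.percentile(q,[2,98],axis=0).round(3).tolist())
```

```text
eye corners [[0.4923, -0.1935], [0.5372, -0.2768], [0.6534, -0.2137]]
60 832 [ 0.57230585 -0.20316049] (132.3200225830078, 95.74623107910156) 0.4963408557881471
[[491.0, -193.0], [537.0, -277.0], [653.0, -214.0], [608.0, -130.0]]
70 992 [ 0.57195569 -0.20321815] (134.1001434326172, 97.33492279052734) 0.49643826090501675
[[490.0, -192.0], [536.0, -278.0], [654.0, -214.0], [608.0, -128.0]]
80 1095 [ 0.57209491 -0.20292369] (135.1507568359375, 98.24922943115234) 0.49436768644699375
[[489.0, -192.0], [536.0, -278.0], [655.0, -214.0], [608.0, -128.0]]
scene yellow 1407 [[0.43, -0.289, 0.003], [0.494, -0.233, 0.091]]
```

Run:
```python
from h import *
import rig; print([n for n in dir(rig) if not n.startswith('_')], getattr(rig,'pinch_z',None))
f=dict(np.load("top0.npz"));P=pts(f);z=P[...,2]
h=cv2.cvtColor(f["img"],cv2.COLOR_RGB2HSV)
m=((h[...,0]<8)|(h[...,0]>165))&(h[...,1]>90)&(z>.07)&(z<.13);m[:230]=0
n,l,st,ce=cv2.connectedComponentsWithStats(m.astype(np.uint8))
B=np.array([.572,-.203]);a=.496;Rb=np.array([[np.cos(a),np.sin(a)],[-np.sin(a),np.cos(a)]])
for i in range(1,n):
    if st[i,4]>150:
        zz=np.median(z[l==i]);c=cv2.boxPoints(cv2.minAreaRect((ray(f,big(l==i),zz)*1000).astype(np.float32)))/1000
        print(ce[i].round(),zz.round(3),c.round(3).tolist(),"bay",((c-B)@Rb.T).round(3).tolist())
for n,p in dict(carton=(.4622,-.2705),spacer=(.448,-.141),bearing=(.5525,-.3465),piston=(.507,-.111)).items(): print(n,((np.array(p)-B)@Rb.T).round(4))
```

```text
['PlanningError', 'get_state', 'grab_frame', 'hand_in', 'pinch_z'] -0.0187
[396. 270.] 0.09 [[0.40799999237060547, -0.41100001335144043], [0.4490000009536743, -0.4230000078678131], [0.4659999907016754, -0.3630000054836273], [0.42399999499320984, -0.35199999809265137]] bay [[-0.244, -0.105], [-0.213, -0.135], [-0.169, -0.091], [-0.2, -0.06]]
[283. 324.] 0.09 [[0.32499998807907104, -0.22599999606609344], [0.367000013589859, -0.23100000619888306], [0.37400001287460327, -0.17000000178813934], [0.3319999873638153, -0.16599999368190765]] bay [[-0.228, 0.097], [-0.193, 0.073], [-0.159, 0.123], [-0.194, 0.147]]
[357. 329.] 0.09 [[0.31200000643730164, -0.296999990940094], [0.3269999921321869, -0.35600000619888306], [0.36899998784065247, -0.3449999988079071], [0.3540000021457672, -0.28600001335144043]] bay [[-0.273, 0.041], [-0.288, -0.018], [-0.246, -0.028], [-0.232, 0.031]]
[420. 331.] 0.09 [[0.30399999022483826, -0.40400001406669617], [0.30799999833106995, -0.4490000009536743], [0.36800000071525574, -0.4429999887943268], [0.36399999260902405, -0.39800000190734863]] bay [[-0.331, -0.049], [-0.349, -0.091], [-0.293, -0.114], [-0.276, -0.073]]
carton [-0.1287 -0.0071]
spacer [-0.0796  0.1135]
bearing [-0.0854 -0.1169]
piston [-0.0134  0.1118]
```

move_arm --pt "0.96 -0.66 0 0 0 0 -0.53" --pt "0.96 -0.66 0 0 0 0 -0.53" --pt "0.96 -0.66 0 0 0 0 -0.53" --pt "0.96 -0.66 0 0 0 0 -0.53" --pt "0.96 -0.66 0 0 0 0 -0.53" --pt "0.96 -0.66 0 0 0 0 -0.53" --pt "0.96 -0.66 0 0 0 0 -0.53" --pt "0.96 -0.66 0 0 0 0 -0.53" --pt "0.96 -0.66 0 0 0 0 -0.53" --pt "0.96 -0.66 0 0 0 0 -0.53" --pt "0.96 -0.66 0 0 0 0 -0.53" --pt "0.96 -0.66 0 0 0 0 -0.53" --pt "0.96 -0.66 0 0 0 0 -0.53" --pt "0.96 -0.66 0 0 0 0 -0.53" --pt "0.96 -0.66 0 0 0 0 -0.53" --pt "0.96 -0.66 0 0 0 0 -0.53" --pt "0.96 -0.66 0 0 0 0 -0.53"

```text
time_s: 2.22
eef_pos: [0.4276, -0.2897, 0.2313]
tcp_rot: [0.99, 0.144, 0.0, 0.0]
contact_force: [0.7, 0.0, 0.1]
width: 0.02
finger_force: 0.0
```

move_arm --pt "0 0 0 0 0 -0.82 -0.53" --pt "0 0 0 0 0 -0.82 -0.53" --pt "0 0 0 0 0 -0.82 -0.53" --pt "0 0 0 0 0 -0.82 -0.53" --pt "0 0 0 0 0.94 0 -0.53" --pt "0 0 0 0 0.94 0 -0.53" --pt "0 0 0 0 0 0 -0.53"

```text
time_s: 3.1
eef_pos: [0.4264, -0.2909, 0.2313]
tcp_rot: [0.96, 0.271, 0.072, -0.021]
contact_force: [0.0, -0.5, 0.5]
width: 0.02
finger_force: 0.0
```

```bash
cat > st.py <<'E'
from rig import *
from h import *
B=np.array([.572,-.203]);a=.551
def st():
    s=get_state();M=R.from_quat(s["tcp_rot"]).as_matrix();p=s["eef_pos"]
    u=np.array([np.cos(a),np.sin(a)]);d=p[:2]-B
    print("t",round(s["time_s"],2),"p",np.round(p,4),"along",round(float(d@u),4),"lat",round(float(-d[0]*u[1]+d[1]*u[0]),4),"yaw",round(float(np.arctan2(M[1,0],M[0,0])),3),"tool z",M[:,2].round(3),"w",round(float(s["width"]),3),"F",np.round(s["contact_force"],1))
    tgt=np.r_[B-.170*u,.026];print("to start, tool axes, units",((M.T@(tgt-p))/.02).round(2))
st()
E
python3 st.py
```

```text
t 3.1 p [ 0.4264 -0.2909  0.2313] along -0.1701 lat 0.0014 yaw 0.549 tool z [ 0.127  0.078 -0.989] w 0.02 F [ 0.  -0.5  0.5]
to start, tool axes, units [-1.53  0.07 10.15]
```

move_arm --pt "-0.14 0 0.92 0 0 0 -0.53" --pt "-0.14 0 0.92 0 0 0 -0.53" --pt "-0.14 0 0.92 0 0 0 -0.53" --pt "-0.14 0 0.92 0 0 0 -0.53" --pt "-0.14 0 0.92 0 0 0 -0.53" --pt "-0.14 0 0.92 0 0 0 -0.53" --pt "-0.14 0 0.92 0 0 0 -0.53" --pt "-0.14 0 0.92 0 0 0 -0.53" --pt "-0.14 0 0.92 0 0 0 -0.53" --pt "-0.14 0 0.92 0 0 0 -0.53" --pt "-0.14 0 0.92 0 0 0 -0.53" --pt "0 0 0 0 0 0 -0.53"

```text
time_s: 4.6
eef_pos: [0.4269, -0.2901, 0.0257]
tcp_rot: [0.959, 0.272, 0.071, -0.021]
contact_force: [-0.7, 0.4, 1.2]
width: 0.0203
finger_force: 0.0
```

Run:
```python
from st import *
for n in ("top","scene"):
    f=grab_frame(n);cv2.imwrite(f"pics/{n}1.png",f["img"][:,:,::-1])
    if n=="top": t=f["img"]
    else: s=f["img"]
im=np.hstack([cv2.resize(t[170:350,240:440],(400,360)),cv2.resize(s[180:330,240:406],(398,360))]);cv2.imwrite("pics/both1.png",im[:,:,::-1])
```

```text
t 4.6 p [ 0.4269 -0.2901  0.0257] along -0.1692 lat 0.0018 yaw 0.552 tool z [ 0.125  0.08  -0.989] w 0.02 F [-0.7  0.4  1.2]
to start, tool axes, units [-0.04  0.09 -0.02]
```

View pics/both1.png

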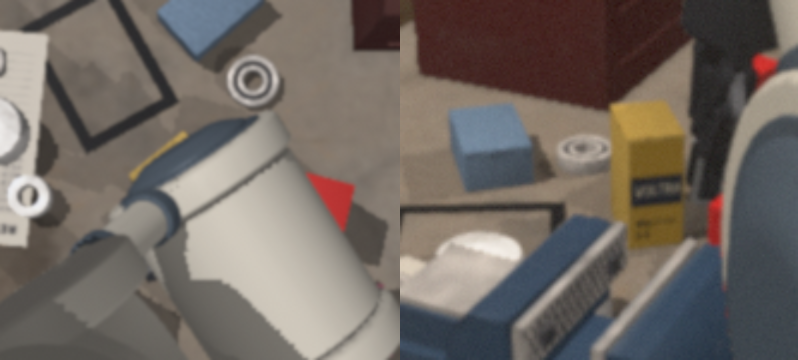

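Right half: the carton stands untouched at (645,175), with the fingers behind it at (708,170) and a small gap. Starting the slow push.

move_arm --pt "0.2 0 0.03 0 0 0 -0.53" --pt "0.2 0 0.03 0 0 0 -0.53" --pt "0.2 0 0.03 0 0 0 -0.53" --pt "0.24 0 0.11 0 0 0 -0.53" --pt "0.24 0 0.11 0 0 0 -0.53" --pt "0.24 0 0.11 0 0 0 -0.53" --pt "0.24 0 0.11 0 0 0 -0.53" --pt "0.24 0 0.11 0 0 0 -0.53" --pt "0.24 0 0.11 0 0 0 -0.53" --pt "0 0 0 0 0 0 -0.53"

```text
time_s: 5.95
eef_pos: [0.4634, -0.2685, 0.0177]
tcp_rot: [0.959, 0.272, 0.072, -0.021]
contact_force: [-0.7, 0.1, 0.4]
width: 0.0199
finger_force: 0.0
```

```bash
cat >> h.py <<'E'
def face(g):
    # scene-view carton: points from depth, split by height
    Q=pts(g);m=yellow(g);m[:,:250]=0;m[:180]=0;m[330:]=0
    q=Q[m];q=q[(q[:,2]>-.02)&(q[:,2]<.2)];a=.496;B=np.array([.572,-.203]);d=q[:,:2]-B
    X=d[:,0]*np.cos(a)+d[:,1]*np.sin(a);Y=-d[:,0]*np.sin(a)+d[:,1]*np.cos(a)
    top=q[:,2]>.085
    print("n",len(q),"ntop",top.sum(),"zmax",np.percentile(q[:,2],98).round(3),"bay X all",np.percentile(X,[2,98]).round(4),"Y",np.percentile(Y,[2,98]).round(4))
    for lo,hi in((.01,.03),(.03,.055),(.055,.08)):
        k=(q[:,2]>lo)&(q[:,2]<hi)
        if k.sum()>20: print(lo,hi,k.sum(),"X",np.percentile(X[k],[3,97]).round(4),"Y",np.percentile(Y[k],[3,97]).round(4))
    if top.sum()>30:
        xy=np.c_[X,Y][top];print("top rect",rect(xy))
E
python3 - <<'E'
from st import *
face(dict(np.load("scene0.npz")));st
f=grab_frame("scene");face(f)
cv2.imwrite("pics/s2.png",cv2.resize(f["img"][160:340,240:440,::-1],None,fx=3,fy=3))
E
```

```text
t 5.95 p [ 0.4634 -0.2685  0.0177] along -0.1268 lat 0.001 yaw 0.552 tool z [ 0.128  0.079 -0.989] w 0.02 F [-0.7  0.1  0.4]
to start, tool axes, units [-2.07  0.05 -0.73]
n 1402 ntop 409 zmax 0.091 bay X all [-0.15   -0.1026] Y [-0.0293  0.0279]
0.01 0.03 293 X [-0.1506 -0.1033] Y [-0.0227  0.0284]
0.03 0.055 157 X [-0.1489 -0.1024] Y [-0.0271  0.0273]
0.055 0.08 352 X [-0.1492 -0.1039] Y [-0.0183  0.0272]
top rect (array([-0.12640343, -0.00376017]), (40.6314582824707, 64.8997802734375), np.float64(0.15028537610647952))
n 988 ntop 413 zmax 0.091 bay X all [-0.116 -0.073] Y [-0.0328  0.0274]
0.01 0.03 74 X [-0.1157 -0.0731] Y [-0.0077  0.0266]
0.03 0.055 96 X [-0.1127 -0.0733] Y [-0.001   0.0278]
0.055 0.08 322 X [-0.1159 -0.0737] Y [-0.0014  0.0272]
top rect (array([-0.09393552, -0.00381548]), (41.501731872558594, 64.05721282958984), np.float64(0.05134240854298671))
```

View pics/s2.png

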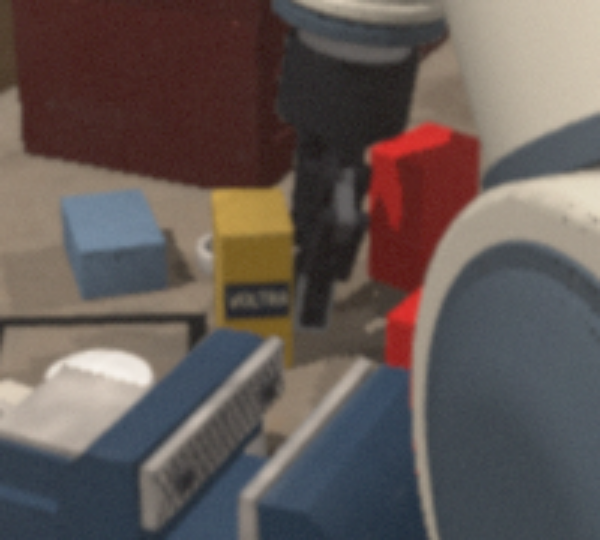

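The carton stands upright at crop (252,270), aligned to the pusher and moved about 33 mm. About 29 mm still to go.

move_arm --pt "0.21 0 0.03 0 0 0 -0.53" --pt "0.21 0 0.03 0 0 0 -0.53" --pt "0.21 0 0.03 0 0 0 -0.53" --pt "0.21 0 0.03 0 0 0 -0.53" --pt "0.21 0 0.03 0 0 0 -0.53" --pt "0.21 0 0.03 0 0 0 -0.53" --pt "0.18 0 0.03 0 0 0 -0.53" --pt "0 0 0 0 0 0 -0.53" --pt "0 0 0 0 0 0 -0.53"

```text
time_s: 7.12
eef_pos: [0.4879, -0.2536, 0.018]
tcp_rot: [0.96, 0.271, 0.072, -0.02]
contact_force: [0.1, 0.4, -1.1]
width: 0.0201
finger_force: 0.0
```

Run:
```python
from st import *
f=grab_frame("scene");face(f)
```

```text
t 7.12 p [ 0.4879 -0.2536  0.018 ] along -0.0981 lat 0.0009 yaw 0.551 tool z [ 0.128  0.078 -0.989] w 0.02 F [ 0.1  0.4 -1.1]
to start, tool axes, units [-3.49  0.04 -0.93]
n 944 ntop 409 zmax 0.091 bay X all [-0.0857 -0.0453] Y [-0.0302  0.0291]
0.01 0.03 83 X [-0.0677 -0.0451] Y [0.0108 0.0295]
0.03 0.055 86 X [-0.087  -0.0457] Y [0.02   0.0292]
0.055 0.08 297 X [-0.0855 -0.0465] Y [0.0228 0.0287]
top rect (array([-0.06502119, -0.00273337]), (40.85436248779297, 64.60955810546875), np.float64(0.04512579161041474))
```

move_arm --pt "-0.3 0 -0.04 0 0 0 -0.53" --pt "-0.5 0 -0.08 0 0 0 -0.53" --pt "-0.44 0 -0.07 0 0 0 -0.53" --pt "0.11 0 -0.74 0 0 0 -0.53" --pt "0.11 0 -0.74 0 0 0 -0.53" --pt "0.11 0 -0.74 0 0 0 -0.53" --pt "0.11 0 -0.74 0 0 0 -0.53" --pt "0.4 0 0.06 0 0 0 -0.53" --pt "0.4 0 0.06 0 0 0 -0.53" --pt "0.2 0 0.03 0 0 0 -0.53" --pt "0 0 0 0 0 0 -0.53"

```text
time_s: 8.55
eef_pos: [0.4838, -0.2558, 0.0774]
tcp_rot: [0.959, 0.272, 0.072, -0.021]
contact_force: [-0.1, -0.2, -0.5]
width: 0.0202
finger_force: 0.0
```

Run:
```python
from st import *
f=grab_frame("scene");face(f)
```

```text
t 8.55 p [ 0.4838 -0.2558  0.0774] along -0.1028 lat 0.0012 yaw 0.552 tool z [ 0.127  0.079 -0.989] w 0.02 F [-0.1 -0.2 -0.5]
to start, tool axes, units [-3.71  0.06  2.04]
n 934 ntop 402 zmax 0.091 bay X all [-0.0855 -0.0453] Y [-0.0289  0.029 ]
0.01 0.03 87 X [-0.0709 -0.0452] Y [0.0113 0.029 ]
0.03 0.055 83 X [-0.0867 -0.0457] Y [0.0197 0.0289]
0.055 0.08 293 X [-0.0854 -0.0466] Y [0.0222 0.0292]
top rect (array([-0.0647154, -0.002861 ]), (40.77198791503906, 64.06909942626953), np.float64(0.05874416545015756))
```

Still upright, with the fingers 5 mm behind its top. Now tip it.

move_arm --pt "0.2 0 0.03 0 0 0 -0.53" --pt "0.2 0 0.03 0 0 0 -0.53" --pt "0.2 0 0.03 0 0 0 -0.53" --pt "0.2 0 0.03 0 0 0 -0.53" --pt "0.2 0 0.03 0 0 0 -0.53" --pt "0.2 0 0.03 0 0 0 -0.53" --pt "0.2 0 0.03 0 0 0 -0.53" --pt "0.2 0 0.03 0 0 0 -0.53" --pt "0.2 0 0.03 0 0 0 -0.53" --pt "0.2 0 0.03 0 0 0 -0.53" --pt "0.2 0 0.03 0 0 0 -0.53" --pt "0 0 0 0 0 0 -0.53" --pt "0 0 0 0 0 0 -0.53"

```text
time_s: 10.22
eef_pos: [0.5215, -0.2329, 0.078]
tcp_rot: [0.96, 0.271, 0.072, -0.02]
contact_force: [0.4, 0.7, -0.1]
width: 0.0202
finger_force: 0.0
```

Run:
```python
from st import *
f=grab_frame("scene");face(f)
cv2.imwrite("pics/s3.png",cv2.resize(f["img"][160:340,200:400,::-1],None,fx=3,fy=3))
```

```text
t 10.22 p [ 0.5215 -0.2329  0.078 ] along -0.0587 lat 0.001 yaw 0.551 tool z [ 0.128  0.079 -0.989] w 0.02 F [ 0.4  0.7 -0.1]
to start, tool axes, units [-5.89  0.05  1.74]
n 1177 ntop 0 zmax 0.043 bay X all [-0.0413  0.0338] Y [-0.026   0.0331]
0.01 0.03 247 X [-0.0416  0.0332] Y [0.025  0.0334]
0.03 0.055 893 X [-0.0402  0.0328] Y [-0.0259  0.0321]
```

View pics/s3.png

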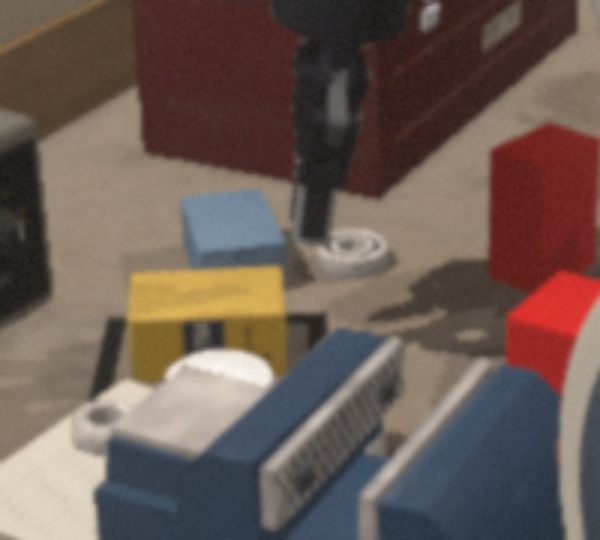

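The carton lies flat at crop (208,320), within the tape. I'll raise the arm back and up, then verify from above.

move_arm --pt "0.1 0 -0.8 0 0 0 -0.53" --pt "0.1 0 -0.8 0 0 0 -0.53" --pt "0 0 -0.9 0 0 0 -0.53" --pt "0 0.6 -0.9 0 0 0 -0.53" --pt "0 0.9 -0.8 0 0 0 -0.53" --pt "-0.3 0.9 -0.3 0 0 0 -0.53" --pt "-0.4 0.9 0 0 0 0 -0.53" --pt "-0.4 0.9 0 0 0 0 -0.53" --pt "-0.4 0.9 0 0 0 0 -0.53" --pt "-0.4 0.9 0 0 0 0 -0.53" --pt "-0.4 0.9 0 0 0 0 -0.53" --pt "-0.4 0.9 0 0 0 0 -0.53" --pt "0 0 0 0 0 0 -0.53"

```text
time_s: 11.9
eef_pos: [0.5497, -0.4004, 0.1591]
tcp_rot: [0.96, 0.271, 0.072, -0.02]
contact_force: [0.0, 0.8, -0.1]
width: 0.0201
finger_force: 0.0
```

Run:
```python
from st import *
f=grab_frame("top");P=pts(f);z=P[...,2]
m=yellow(f)&(z>.03)&(z<.06);c,s,t=rect(ray(f,big(m),.042));d=c-B;a=.496
print(s,t,"bay",d[0]*np.cos(a)+d[1]*np.sin(a),-d[0]*np.sin(a)+d[1]*np.cos(a))
cv2.imwrite("pics/t4.png",cv2.resize(f["img"][140:340,200:440,::-1],None,fx=3,fy=3))
```

```text
t 11.9 p [ 0.5497 -0.4004  0.1591] along -0.1223 lat -0.1565 yaw 0.55 tool z [ 0.128  0.078 -0.989] w 0.02 F [ 0.   0.8 -0.1]
to start, tool axes, units [-3.36 -7.82  6.22]
(91.98839569091797, 58.80026626586914) 0.5509097921826841 bay 0.0006856551903895614 -0.001603236982010074
```

View pics/t4.png

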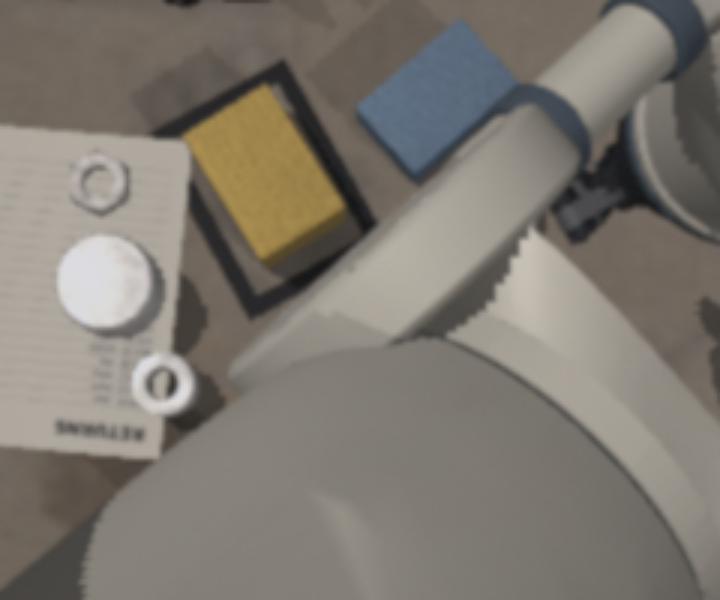

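The carton lies flat at crop (268,172), centred in the bay to about 2 mm and 0.055 rad askew. The arm is clear of everything.

```bash
python3 -c "
from rig import *
print(hand_in())"
```

```text
the job is handed in; nothing more can be done
None
```

The carton was pushed standing to the bay's near end and tipped onto its broad side inside the tape, about 2 mm off centre; nothing else was seen to move, though the arm hid the bearing in the last view, and the job is handed in with no verdict shown.

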